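# Find and free the sticky spot of a camera slider

### The arm

A 6-joint arm with a two-finger parallel gripper is mounted at the origin on the work surface. World frame = base frame: x ahead of the robot, y to its left, z up, the work surface at z = 0. Lengths are in m, angles in rad, forces in N, time in s.
With the tool pointing down it reaches from about 0.325 to 0.9 m from the base axis. Payload 6.1 kg.
Tool frame: the origin (TCP) lies midway between the tips of the shut fingers; the grasp point (between the pads) lies 19 mm behind it; z points along the fingers, y is the line along which they close (so a half turn about z gives the same grasp; the last joint's range is limited). The gripper opens to 85 mm and grips with 20 to 120 N. Pads are 22 mm wide; open, the fingers measure 114 mm over their backs; the gripper's body (76 mm by 85 mm) begins 54 mm behind the grasp point. The pads swing forward as they close: fully open they stand 13 mm farther back than shut.
Start: joints at [-1.415, 0.22, 1.526, -0, 1.395, -0.126], TCP at [0.174, -0.6, 0.231] pointing down, gripper open.
Joint ranges: [-2.98, 2.98], [-0.91, 2.08], [0.09, 2.57], [-1.24, 4.39], [0.2, 2.65], [-2.68, 2.68]. Speed limits (rad/s): [2.57, 2.57, 3.01, 3.14, 3.14, 3.14].

### API

Orientations are given as [roll, pitch, yaw] about the fixed x, y, z axes, in that order (R = Rz(yaw) Ry(pitch) Rx(roll)).
In Python, from plant import movep, move_l, set_joints, gripper_to, hold, inverse_kinematics, observe, get_image, get_calibration, Unreachable, job_done gives the robot as it stands. Calls block until the motion is done:
- movep(position, orientation): joint-space move of the TCP to a pose.
- move_l(position, feed=0.15, rotation=None, max_force=None): straight line of the TCP; rotation=None keeps the orientation; feed is the mean speed in m/s. With max_force (N) it stops when the force on the tool has changed by that much, and returns True; else False.
- set_joints(angles): joint-space move.
- gripper_to(opening, f_grip=None): finger opening in m; f_grip is the grip in N (None keeps the last); returns when the fingers have stopped.
- hold(seconds).
- inverse_kinematics(position, orientation): joint angles nearest the present ones, or None.
- observe(): the state.
- get_image(name): name is "scene" or "side" or "wrist"; returns (picture, depth): 384x512x3 uint8, red, green, blue; 384x512 float32, m along the optical axis (not along the pixel's ray), 0 where there is no reading.
- get_calibration(name): a dict with "intrinsics" (3x3 intrinsics, pixels), "dist_coeffs" ([k1, k2, p1, p2, k3] as OpenCV has them; the pictures are not rectified), "world_from_camera" (4x4, takes a point from camera to world coordinates). Camera axes: x right, y down, z forward; pixel columns grow to the right and rows downward; lengths in m; the calibration is good to about 2 mm. A picture is of the moment at which its call begins: read the wrist's pose just before it. get_calibration takes no time and is no camera call; for the wrist camera it gives the pose at the moment of the call.
A pose or a line that the arm cannot do raises Unreachable and nothing moves.
- job_done(): hands the job in; it is judged then, once.
The state is a dict: "time_s": time; "q": joint angles; "joint_velocities": joint speeds; "joint_torque": joint torques, N m; "eef_pos": TCP position; "tcp_rot": TCP orientation; "ft_force": force on the tool from outside, world axes, zero at the start; "torque": the same for the moment, N m; "opening": finger opening in m; "grasp_force": force on a finger pad.
Only numpy, scipy, OpenCV 4.12 (cv2) and the standard library are available. Lean on these libraries where they do the work, as an engineer would, in place of code of your own. Each camera call takes 0.05 s, during which the arm holds its last target. There are 200 camera calls.

### The job

One of the three clamp levers along this camera slider pinches the carriage as it passes. With all levers still closed, push the carriage by its post, without gripping it, away from its start end (the one it now stands near) until you feel it stick; then swing open, as far as it goes, only the lever beside which it sticks, and stroke the carriage all the way to the far end and back fully to the start end, never pushing on it with more than 20 N. Leave the other two levers closed and the things around undisturbed.

Things in the scene. Friction and masses are not known exactly. Their poses are not given: they have to be found in the camera images.
- rail: Camera slider standing fixed on the table: an aluminium rail 60 mm wide (along its x), 400 mm long (along its y) and 25 mm high with a black block (70 x 16 x 50 mm high) at each end. Origin: centre of its underside, on the table. Its y axis points along the rail from the carriage's start end to its far end; its x axis points horizontally to the side on which the three clamps with their levers stand; z is up. Which clamp pinches cannot be seen.
- travel (a joint): Travel of the carriage along the rail's +y: 0 at the start end, 0.27 m at the far end; there it touches a springy rubber buffer that gives 1 mm per 1.2 N, at most 13 mm. It starts 0 to 30 mm from the start end. The post's centre is at y = this value - 0.135 m in the rail's frame. Running free it resists with 1.5 to 2.5 N.
- carriage: The carriage: a black plate (64 mm across, 70 mm along the rail, 32 to 46 mm above the table) with its post. Origin at table height under the post. At the one bad clamp, while its lever is closed, a springy resistance starts with the post about 12 mm short of that pivot and grows about 1.2 N per mm: not passable within 20 N. Let go, it springs back. Lever open: only a slight drag.
- post (a point): Upright aluminium post on the carriage's middle, 22 mm in diameter; this point is on its axis 75 mm above the table, its top is at 95 mm. At its foot is a steel collar 36 mm in diameter, up to 52 mm above the table. Push it along the rail with the fingers, shut behind it or open to both sides of it with play; any squeeze counts as force.
- lever_1 (a joint): Angle of the dark steel clamp lever nearest the start end, 75 mm before the rail's middle. 0 = closed: it sticks straight out from the rail (rail's +x). Its outer end swings towards the far end (counter-clockwise from above) to a hard stop at 1.05 rad = open; takes about 3 to 5 N pushed at the peg, stays where left, and frees its clamp from 0.9 rad on.
- pivot_1 (a point): Top of the upright pivot of lever 1, fixed to the rail, 62 mm to the side of the rail's middle line and 34 mm above the table. The grey clamp housing below it measures 44 x 36 mm and is 22 mm high.
- peg_1 (a point): Upright black peg at the outer end of lever 1, 45 mm from its pivot: 14 mm in diameter, from the lever arm (14 mm wide, top 32 mm above the table) up to 68 mm above the table. This point is on its axis, 50 mm above the table; it moves with the lever.
- lever_2 (a joint): Angle of the dark steel clamp lever at the rail's middle. 0 = closed: it sticks straight out from the rail (rail's +x). Its outer end swings towards the far end (counter-clockwise from above) to a hard stop at 1.05 rad = open; takes about 3 to 5 N pushed at the peg, stays where left, and frees its clamp from 0.9 rad on.
- pivot_2 (a point): Top of the upright pivot of lever 2, fixed to the rail, 62 mm to the side of the rail's middle line and 34 mm above the table. The grey clamp housing below it measures 44 x 36 mm and is 22 mm high.
- peg_2 (a point): Upright black peg at the outer end of lever 2, 45 mm from its pivot: 14 mm in diameter, from the lever arm (14 mm wide, top 32 mm above the table) up to 68 mm above the table. This point is on its axis, 50 mm above the table; it moves with the lever.
- lever_3 (a joint): Angle of the dark steel clamp lever nearest the far end, 75 mm past the rail's middle. 0 = closed: it sticks straight out from the rail (rail's +x). Its outer end swings towards the far end (counter-clockwise from above) to a hard stop at 1.05 rad = open; takes about 3 to 5 N pushed at the peg, stays where left, and frees its clamp from 0.9 rad on.
- pivot_3 (a point): Top of the upright pivot of lever 3, fixed to the rail, 62 mm to the side of the rail's middle line and 34 mm above the table. The grey clamp housing below it measures 44 x 36 mm and is 22 mm high.
- peg_3 (a point): Upright black peg at the outer end of lever 3, 45 mm from its pivot: 14 mm in diameter, from the lever arm (14 mm wide, top 32 mm above the table) up to 68 mm above the table. This point is on its axis, 50 mm above the table; it moves with the lever.
- bowl: Bystander: white bowl of black toy bricks, 110 mm across, 50 mm high; origin under its centre.
- pail: Bystander: metal pail with tools, 116 mm across, 120 mm high, tools to 175 mm; origin under its centre.
- tablet: Bystander: tablet computer lying flat, 170 x 240 x 8 mm; origin under its centre.
- brick_plate: Bystander: black studded toy building plate, 60 x 130 x 13 mm; origin under its centre.

How it is judged:
On the way, in this order (a step that is already met when the one before it is completed fails the run):
1. with all levers closed, the carriage has been pushed up against the sticky spot, with more than 3.5 N (value of joint each of lever_1, lever_2, lever_3 below 0.1 rad and value of joint travel between 0.04 and 0.25 m and contact force between the fingers and carriage above 3.5 N), for 0.05 s.
2. one lever, and only one, is swung open (((value of joint lever_1 above 0.9 rad and value of joint each of lever_2, lever_3 below 0.1 rad) or (value of joint lever_2 above 0.9 rad and value of joint each of lever_1, lever_3 below 0.1 rad) or (value of joint lever_3 above 0.9 rad and value of joint each of lever_1, lever_2 below 0.1 rad))), for 0.2 s.
3. with that lever open, the carriage reaches the far end (((value of joint lever_1 above 0.9 rad and value of joint each of lever_2, lever_3 below 0.1 rad) or (value of joint lever_2 above 0.9 rad and value of joint each of lever_1, lever_3 below 0.1 rad) or (value of joint lever_3 above 0.9 rad and value of joint each of lever_1, lever_2 below 0.1 rad)) and value of joint travel above 0.265 m), for 0.05 s.
At the end, for the whole second after the job is handed in: One lever is open (over 0.9 rad), the other two closed (under 0.1 rad), and the carriage rests within 6 mm of its start end, after the stroke to within 5 mm of the far end (((value of joint lever_1 above 0.9 rad and value of joint each of lever_2, lever_3 below 0.1 rad) or (value of joint lever_2 above 0.9 rad and value of joint each of lever_1, lever_3 below 0.1 rad) or (value of joint lever_3 above 0.9 rad and value of joint each of lever_1, lever_2 below 0.1 rad)) and value of joint travel below 0.006 m and velocity of joint travel between -0.01 and 0.01 m/s); the robot touches nothing.
It fails at once if the carriage is pushed or squeezed with more than 20 N (contact force between any of the fingers, the arm and carriage above 20 N).
It fails at once if two levers are open at once (value of joint each of lever_1, lever_2 above 0.3 rad or value of joint each of lever_2, lever_3 above 0.3 rad or value of joint each of lever_1, lever_3 above 0.3 rad).
It fails at once if a thing around the slider is shifted by more than 30 mm (distance of any of bowl, pail, tablet, brick_plate from where it was at the start of the episode above 0.03 m).
It also fails if it takes over 72 s, if anything falls off the work surface, if the arm or the gripper's body presses on something with over 40 N, if the wrist force passes 120 N, or if a joint passes its speed limit or range.

## Working session

There is one attempt and no reset: what is moved stays moved. The work goes in short steps, each a Python script; the robot and the scene stay as the last script left them, time stands still between calls to the robot, and variables do not carry over. Pictures are saved under pics/ and viewed, at most 10 in all, crops included, and the job is handed in when it is done.

```bash
mkdir -p pics; ls; python3 - <<'E'
from plant import *
import cv2,numpy as np
for n in("scene","side"):
    p,d=get_image(n);cv2.imwrite(f"pics/{n}0.png",p[:,:,::-1]);np.savez(f"pics/{n}0.npz",p=p,d=d)
    print(n,get_calibration(n))
E
```

```text
pics
scene {'intrinsics': array([[468.85731367,   0.        , 255.11131278],
       [  0.        , 468.85731367, 191.86393596],
       [  0.        ,   0.        ,   1.        ]]), 'dist_coeffs': array([-0.16201188,  0.        ,  0.        ,  0.        ,  0.        ]), 'world_from_camera': array([[ 0.16397081,  0.66638602, -0.72735359,  1.58865333],
       [ 0.98641847, -0.10358593,  0.12746981, -0.19286   ],
       [ 0.0096005 , -0.73837635, -0.67432055,  1.04429252],
       [ 0.        ,  0.        ,  0.        ,  1.        ]])}
side {'intrinsics': array([[431.34670838,   0.        , 267.97424405],
       [  0.        , 431.34670838, 184.78431923],
       [  0.        ,   0.        ,   1.        ]]), 'dist_coeffs': array([-0.03741814,  0.        ,  0.        ,  0.        ,  0.        ]), 'world_from_camera': array([[-0.72645879, -0.48323749,  0.48860941, -0.08568484],
       [-0.68711179,  0.49874169, -0.52833145,  0.73114941],
       [ 0.01161968, -0.71954031, -0.69435346,  1.03628257],
       [ 0.        ,  0.        ,  0.        ,  1.        ]])}
```

View pics/scene0.png

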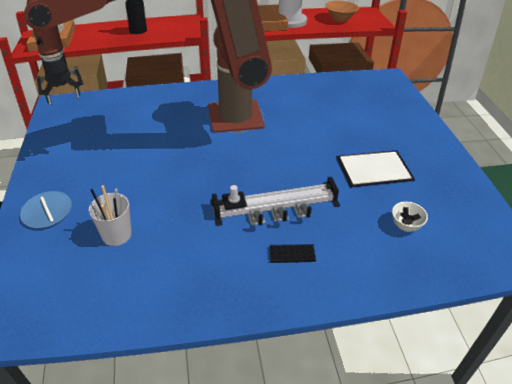

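View pics/side0.png

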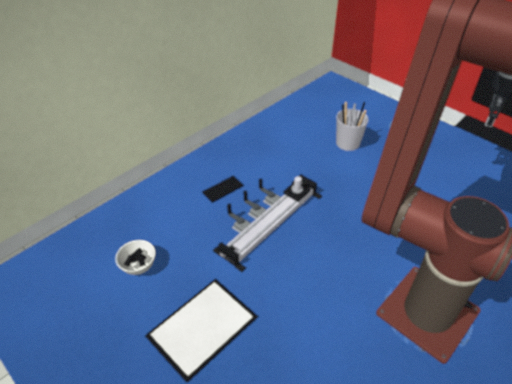

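The scene picture shows the rail running left to right from the start block at about (217,207) to the far block at (335,191). The post top is at (234,188) and the levers point towards the camera, with pegs near (261,216), (285,213) and (308,209). In the side view, the blocks are at (312,187) and (230,255) and the post top is at (298,181).

```bash
cat > h.py <<'E'
from plant import *
import cv2,numpy as np
def pix(n,uv,z,c=None):
    c=c or get_calibration(n);T=c["world_from_camera"]
    u=cv2.undistortPoints(np.array([[uv]],float),c["intrinsics"],c["dist_coeffs"])[0,0]
    r=T[:3,:3]@[*u,1];return T[:3,3]+r*(z-T[2,3])/r[2]
def cloud(n,d,c=None):
    c=c or get_calibration(n);T=c["world_from_camera"];h,w=d.shape
    g=np.stack(np.meshgrid(np.arange(w),np.arange(h)),-1).reshape(-1,1,2).astype(float)
    u=cv2.undistortPoints(g,c["intrinsics"],c["dist_coeffs"])[:,0]
    P=np.c_[u,np.ones(len(u))]*d.reshape(-1,1)
    return (P@T[:3,:3].T+T[:3,3]).reshape(h,w,3)
E
python3 - <<'E'
from h import *
np.set_printoptions(precision=4,suppress=True)
print("post",pix("scene",(234,188),.095),pix("side",(298,179),.095))
print("blk",pix("scene",(217,198),.05),pix("scene",(335,182),.05),pix("side",(312,183),.05),pix("side",(230,250),.05))
for n in("scene","side"):
    f=np.load(f"pics/{n}0.npz");C=cloud(n,f["d"]);p=f["p"].astype(int)
    m=(C[...,2]>.019)&(C[...,2]<.03)&(p.min(2)>120)&(C[...,0]>.4)&(C[...,0]<.9)&(abs(C[...,1])<.3)&(f["d"]>0)
    Q=C[m];r=cv2.minAreaRect(Q[:,:2].astype(np.float32));print(n,len(Q),r,cv2.fitLine(Q[:,:2].astype(np.float32),cv2.DIST_HUBER,0,.01,.01).ravel())
    for nm,a,b in(("pix_pail",.06,.13),):
        m=(C[...,2]>a)&(C[...,2]<b)&(C[...,0]>.4)&(C[...,0]<1.1)&(f["d"]>0);print(nm,C[m][:,:2].min(0),C[m][:,:2].max(0))
E
```

```text
post [ 0.5378 -0.0738  0.095 ] [ 0.5261 -0.0711  0.095 ]
blk [ 0.5258 -0.1263  0.05  ] [0.5092 0.2589 0.05  ] [ 0.5094 -0.127   0.05  ] [0.5023 0.2501 0.05  ]
scene 1116 ((0.5328942537307739, 0.055394962430000305), (0.10019269585609436, 0.36439505219459534), 10.608552932739258) [ 0.1372 -0.9905  0.5287  0.1107]
pix_pail [ 0.5212 -0.5008] [0.6486 0.1431]
side 1350 ((0.541840672492981, 0.06109832972288132), (0.10291005671024323, 0.3483329713344574), 3.843851089477539) [ 0.0905 -0.9959  0.5206  0.1043]
pix_pail [ 0.5197 -2.0369] [0.6448 0.1498]
```

```bash
python3 - <<'E'
from h import *
np.set_printoptions(precision=4,suppress=True)
o=observe();print(o["time_s"],o["tcp_rot"],o["opening"],o["ft_force"])
W=get_calibration("wrist")["world_from_camera"];print(W)
try: movep([0.50,0.05,0.38],[3.1416,0,0.0])
except Unreachable as e: print(e)
print(observe()["q"])
c=get_calibration("wrist");p,d=get_image("wrist");print(c);cv2.imwrite("pics/w1.png",p[:,:,::-1]);np.savez("pics/w1.npz",p=p,d=d,c=c)
print(observe()["time_s"])
E
```

```text
0.1 [-3.1398 -0.0002  0.2817] 0.08571469112417049 [-0.4132  0.1418  0.8265]
[[ 0.278  -0.9186 -0.2808  0.2444]
 [-0.9606 -0.2663 -0.0799 -0.5784]
 [-0.0014  0.2919 -0.9564  0.3732]
 [ 0.      0.      0.      1.    ]]
[-0.0585 -0.1308  1.6164 -0.0002  1.6565  1.5132]
{'intrinsics': array([[343.4384,   0.    , 261.8621],
       [  0.    , 343.4384, 184.2701],
       [  0.    ,   0.    ,   1.    ]]), 'dist_coeffs': array([-0.0994,  0.    ,  0.    ,  0.    ,  0.    ]), 'world_from_camera': array([[-0.0011, -0.9563, -0.2924,  0.5738],
       [-1.    ,  0.0012, -0.0002,  0.0502],
       [ 0.0005,  0.2924, -0.9563,  0.5226],
       [ 0.    ,  0.    ,  0.    ,  1.    ]])}
2.775
```

View pics/w1.png

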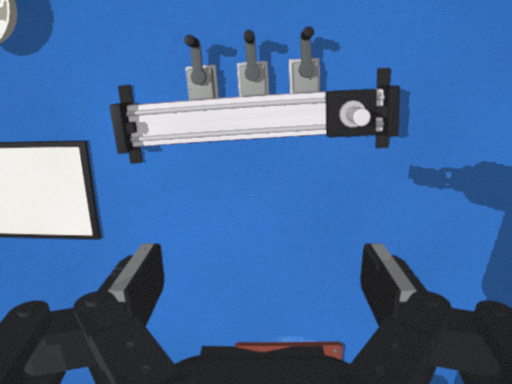

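The wrist picture shows the whole slider. The peg tops are at (308,32), (249,36) and (190,40), the post top is at (362,117) and the pivots are near (308,69), (252,71) and (199,76).

```bash
python3 - <<'E'
from h import *
np.set_printoptions(precision=4,suppress=True)
f=np.load("pics/w1.npz",allow_pickle=True);c=f["c"].item();C=cloud("wrist",f["d"],c)
pts=[((308,32),.068,(.107,-.075)),((249,36),.068,(.107,0)),((190,40),.068,(.107,.075)),((308,69),.034,(.062,-.075)),((252,71),.034,(.062,0)),((199,76),.034,(.062,.075))]
W=np.array([pix("wrist",a,z,c)[:2] for a,z,_ in pts]);R=np.array([r for *_,r in pts])
print(W)
H=lambda W,R:(lambda a,b:(lambda th:(th,W.mean(0)-np.array([[np.cos(th),-np.sin(th)],[np.sin(th),np.cos(th)]])@R.mean(0)))(np.arctan2((a[:,0]*b[:,1]-a[:,1]*b[:,0]).sum(),(a*b).sum())))(R-R.mean(0),W-W.mean(0))
th,t=H(W,R);M=np.array([[np.cos(th),-np.sin(th)],[np.sin(th),np.cos(th)]]);print("fit",th,t);print((W-t)@M-R)
pw=pix("wrist",(362,117),.095,c)[:2];print("post",pw,(pw-t)@M)
L=C.copy();L[...,:2]=(C[...,:2]-t)@M
for nm,m in(("post",(L[...,2]>.085)&(L[...,2]<.105)),("pegs",(L[...,2]>.058)&(L[...,2]<.075)&(L[...,0]>.07)),("blk",(L[...,2]>.046)&(L[...,2]<.056)),("rail",(L[...,2]>.02)&(L[...,2]<.03))):
    m&=(abs(L[...,1])<.23)&(abs(L[...,0])<.15);q=L[m];print(nm,len(q),q.min(0),q.max(0),np.median(q,0)) if len(q) else print(nm,0)
E
```

```text
[[ 0.6327 -0.0075]
 [ 0.6277  0.0659]
 [ 0.6237  0.1399]
 [ 0.5889 -0.0131]
 [ 0.5861  0.0634]
 [ 0.58    0.1363]]
fit 0.06363031703271228 [0.5222 0.0588]
[[-0.0009  0.0019]
 [-0.0013  0.0004]
 [-0.0005 -0.0005]
 [ 0.     -0.001 ]
 [ 0.0021  0.0005]
 [ 0.0006 -0.0013]]
post [ 0.5303 -0.0745] [-0.0003 -0.1335]
post 254 [-0.0103 -0.1426  0.0851] [ 0.0105 -0.1216  0.0978] [ 0.0006 -0.1318  0.095 ]
pegs 332 [ 0.0999 -0.0797  0.058 ] [0.1135 0.0825 0.0704] [0.1062 0.0009 0.0679]
blk 2475 [-0.036  -0.1989  0.046 ] [0.1128 0.2016 0.0558] [ 0.0032 -0.1263  0.0492]
rail 8970 [-0.0352 -0.1914  0.02  ] [0.1036 0.1997 0.03  ] [0.0077 0.0243 0.0251]
```

```bash
cat >> h.py <<'E'
TH=.0636;t=np.array([.5222,.0588]);M=np.array([[np.cos(TH),-np.sin(TH)],[np.sin(TH),np.cos(TH)]])
def w(x,y,z): return [*(t+M@[x,y]),z]
def loc(): 
    o=observe();return np.r_[(o["eef_pos"][:2]-t)@M,o["eef_pos"][2]]
def fl():
    o=observe();return np.r_[M.T@o["ft_force"][:2],o["ft_force"][2]]
def rot(a=0): return [np.pi,0,TH+a]
np.set_printoptions(precision=4,suppress=True)
E
python3 - <<'E'
from h import *
movep(w(0,-.132,.15),rot());gripper_to(.036)
print(observe()["time_s"],observe()["opening"],loc(),fl())
print(move_l(w(0,-.132,.062),feed=.08,max_force=8),loc(),fl())
f0=fl()
print(move_l(w(0,-.118,.062),feed=.03,max_force=7),loc(),fl()-f0)
r=move_l(w(0,.125,.062),feed=.04,max_force=7);print(r,loc(),fl()-f0)
hold(.2);print(loc(),fl()-f0,observe()["time_s"])
p,d=get_image("side");cv2.imwrite("pics/s1.png",cv2.resize(p[120:300,180:360,::-1],(720,720)[:2] and (600,600)))
E
```

```text
4.3333 0.03619886594376564 [ 0.0001 -0.1319  0.1502] [-0.0517  0.2067 -0.5574]
False [ 0.0006 -0.1322  0.0627] [0.2821 0.2943 0.0893]
False [-0.0002 -0.1176  0.0619] [-0.4697 -0.3485 -0.5094]
True [0.0001 0.0017 0.0619] [-0.8635 -3.2047  1.8437]
[-0.0002  0.001   0.0615] [ 0.5892 -2.4597  1.2855] 9.5167
```

View pics/s1.png

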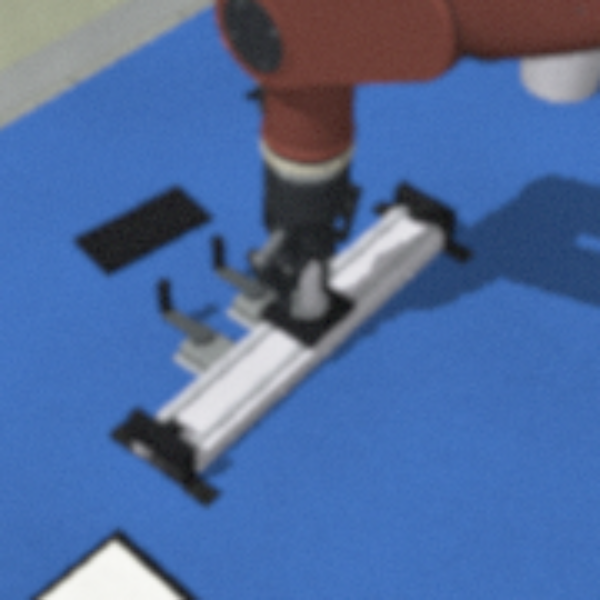

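The rear finger is behind the post and the carriage is near lever 2. The force reading is ambiguous, so I'll push a little further and watch it.

```bash
python3 - <<'E'
from h import *
y=loc()[1]
for i in range(8):
    y+=.002;move_l(w(0,y,.062),feed=.02)
    f=[fl() for _ in range(1)]
    hold(.1);f.append(fl());hold(.1);f.append(fl());F=np.mean(f,0);print(loc()[1],F,observe()["opening"])
    if F[1]<-9:break
print(observe()["time_s"])
E
```

```text
0.002028919956948535 [ 1.0819 -5.7494 -0.639 ] 0.0361974778592745
0.003443991169378557 [ 1.3534 -8.4137 -1.4534] 0.03573098610334489
0.0049719154452042705 [  1.2541 -10.3115  -1.2475] 0.03618122833993991
10.9167
```

The resistance grows by about 1.2 N/mm with the post just short of pivot 2, so lever 2 is the one to open.

```bash
python3 - <<'E'
from h import *
move_l(w(0,-.006,.062),feed=.04);move_l(w(0,-.006,.125),feed=.12)
gripper_to(0.0);move_l(w(.107,-.036,.125),feed=.15)
print(move_l(w(.107,-.036,.044),feed=.1,max_force=10),loc(),observe()["time_s"])
def P(th,gap): 
    c,s=np.cos(th),np.sin(th)
    return w(.062+.045*c+gap*s,.045*s-gap*c,.044)
print(move_l(P(0,.016),feed=.03,max_force=3),loc(),fl())
gap=-loc()[1];print("gap",gap)
np.save("gap.npy",gap)
print(observe()["time_s"])
p,d=get_image("scene");cv2.imwrite("pics/s2.png",cv2.resize(p[130:260,190:350,::-1],(720,585)))
E
```

```text
False [ 0.1077 -0.0361  0.0448] 14.35
True [ 0.1071 -0.0182  0.0439] [-0.4242 -1.0877  1.0144]
gap 0.018243276705276416
14.9333
```

View pics/s2.png

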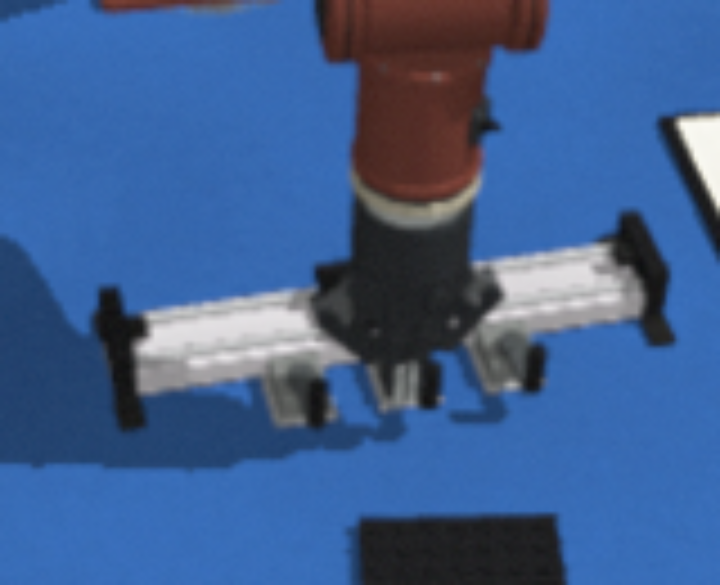

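The shut fingers are right behind peg 2, at about (400,385) with the peg at (430,385). Next I'll swing it along its arc.

```bash
python3 - <<'E'
from h import *
gap=.017
def P(th): 
    c,s=np.cos(th),np.sin(th)
    return w(.062+.045*c+gap*s,.045*s-gap*c,.044)
for th in (.2,.4,.6,.8,.95,1.05,1.1,1.15,1.2):
    r=move_l(P(th),feed=.03,rotation=rot(th),max_force=15 if th>.9 else 25)
    f=fl();print(th,r,loc(),f,np.hypot(f[0],f[1]))
    if r or (th>1 and np.hypot(f[0],f[1])>12):break
move_l(w(*(loc()[:2]+[.02,-.012]),.044),feed=.08)
move_l(w(*loc()[:2],.13),feed=.15)
movep(w(-.12,-.03,.25),rot());print(observe()["time_s"])
c=get_calibration("wrist");p,d=get_image("wrist");np.savez("pics/w2.npz",p=p,d=d,c=c);cv2.imwrite("pics/w2.png",p[:,:,::-1])
E
```

```text
0.2 False [ 0.109  -0.008   0.0435] [-0.3642 -2.0462 -2.1459] 2.078376354767264
0.4 False [0.11   0.0019 0.044 ] [ 0.1817 -1.9635 -0.2525] 1.9718837844810062
0.6 False [0.1088 0.0114 0.0442] [-0.92   -1.6126 -1.3183] 1.8565786525275514
0.8 False [0.1057 0.0204 0.0442] [ 1.2181 -2.2993  0.0409] 2.6020848978409994
0.95 False [0.1021 0.0267 0.0441] [ 0.3129 -2.0123 -0.7961] 2.036478933618438
1.05 True [0.1024 0.028  0.0443] [ 4.6038 -2.4423 -2.1913] 5.211522810390937
19.775
```

View pics/w2.png

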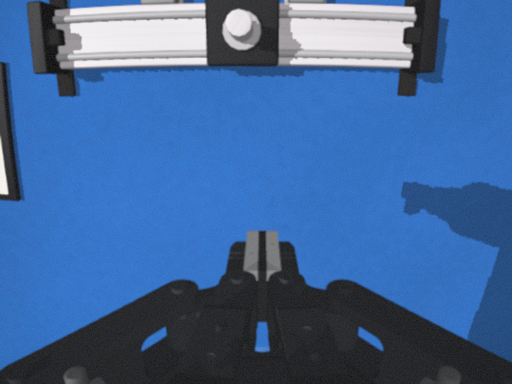

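The post top is at (240,22), but the levers are out of view. I'll check them with the scene camera.

```bash
python3 - <<'E'
from h import *
f=np.load("pics/w2.npz",allow_pickle=True);c=f["c"].item()
pw=pix("wrist",(240,22),.095,c)[:2];print("post",(pw-t)@M)
L=cloud("wrist",f["d"],c);L[...,:2]=(L[...,:2]-t)@M
m=(L[...,2]>.085)&(L[...,2]<.105)&(abs(L[...,0])<.03)&(abs(L[...,1])<.2);print(L[m].min(0),L[m].max(0))
p,d=get_image("scene");cv2.imwrite("pics/s3.png",cv2.resize(p[160:250,200:350,::-1],(800,480),interpolation=cv2.INTER_CUBIC))
L=cloud("scene",d);L[...,:2]=(L[...,:2]-t)@M
m=(L[...,2]>.045)&(L[...,2]<.075)&(L[...,0]>.06)&(L[...,0]<.13)&(abs(L[...,1])<.13)
for q in L[m][::4]:print(q)
E
```

```text
post [ 0.0002 -0.0113]
[-0.0113 -0.021   0.0854] [0.0105 0.001  0.0978]
[0.083  0.0415 0.0709]
[0.0832 0.045  0.0662]
[0.0891 0.0431 0.068 ]
[0.0922 0.039  0.0676]
[0.0919 0.0394 0.063 ]
[0.1056 0.0757 0.0683]
[0.0945 0.0388 0.0614]
[0.1097 0.0744 0.0683]
[0.0913 0.0403 0.0538]
[0.1131 0.0734 0.0676]
[0.0966 0.0386 0.0551]
[0.1139 0.0734 0.0641]
[0.0918 0.0407 0.0458]
[0.1167 0.0727 0.0628]
[0.1151 0.0705 0.0575]
[0.1126 0.0687 0.0513]
[ 0.1003 -0.0742  0.0661]
[0.1164 0.074  0.0495]
[ 0.1092 -0.0734  0.0705]
[ 0.1121 -0.0771  0.0701]
[ 0.1133 -0.0804  0.0678]
[ 0.1122 -0.08    0.0625]
[ 0.1097 -0.0793  0.0556]
[ 0.116  -0.0808  0.058 ]
[ 0.1145 -0.0804  0.0522]
[ 0.113  -0.0769  0.0456]
```

View pics/s3.png

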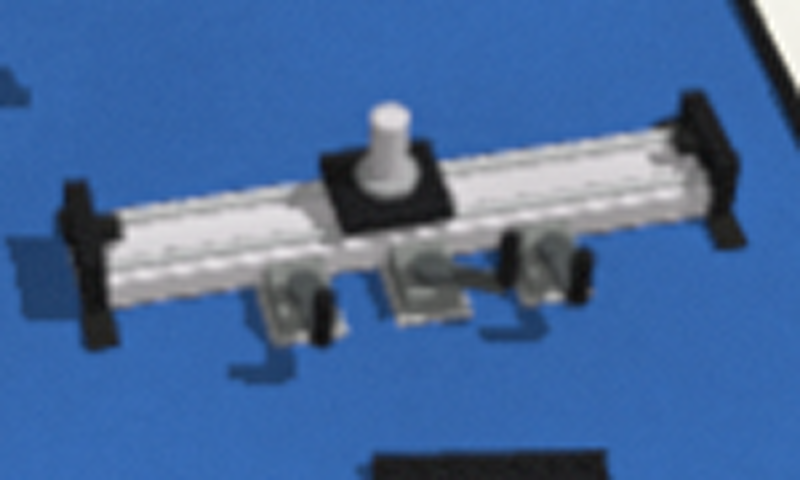

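Lever 2 is fully open, with peg 2 at about (0.087, 0.040) in the rail frame. Levers 1 and 3 are closed and the post is at y = -0.011. Now the stroke.

```bash
python3 - <<'E'
from h import *
movep(w(0,-.011,.16),rot());gripper_to(.036)
print(move_l(w(0,-.011,.062),feed=.1,max_force=8),loc())
move_l(w(0,-.003,.062),feed=.03);f0=fl()
print(move_l(w(0,.134,.062),feed=.06,max_force=10),loc(),fl(),observe()["time_s"])
y=loc()[1]
while y<.156:
    y+=.0025;move_l(w(0,y,.062),feed=.02);a=fl();hold(.08);F=(a+fl())/2;print(loc()[1],F)
    if F[1]<-8:break
print(observe()["time_s"])
E
```

```text
False [ 0.0007 -0.011   0.0627]
False [-0.     0.134  0.062] [ 0.1489 -0.397  -0.5369] 24.9417
0.13663640498103694 [ 0.971  -0.4385  0.0673]
0.13920286419327252 [-0.0325  0.302  -0.5366]
0.1416183539035704 [-0.3351 -0.1008 -0.2549]
0.14394095517686278 [-0.3419 -1.2    -0.8636]
0.1461701429999531 [-0.3724 -4.5838  0.3795]
0.1484059010637538 [-0.5052 -6.2644  0.1152]
0.15043067535289092 [-0.2845 -8.4869  0.8166]
27.45
```

```bash
python3 - <<'E'
from h import *
move_l(w(0,.135,.062),feed=.05)
print(move_l(w(0,-.132,.062),feed=.06,max_force=11),loc(),fl(),observe()["time_s"])
y=loc()[1]
while y>-.152:
    y-=.0015;move_l(w(0,y,.062),feed=.02);a=fl();hold(.08);F=(a+fl())/2;print(loc()[1],F)
    if F[1]>6:break
print(observe()["time_s"])
E
```

```text
False [ 0.0001 -0.132   0.062 ] [-0.621   1.5642 -1.2786] 32.5333
-0.13364185982059912 [-0.3004  0.8898 -0.2661]
-0.13518311471722658 [0.29   1.2842 0.1096]
-0.13659694758956775 [-0.1068  0.2195  0.326 ]
-0.13811355918793872 [-0.0077  0.2505 -0.0572]
-0.139589332826977 [0.1524 0.2612 0.1487]
-0.14105532901406284 [0.6693 0.8078 0.7102]
-0.14245243418454784 [0.1968 1.7894 0.2148]
-0.14378518719079134 [0.5206 2.888  0.7811]
-0.1452296726569157 [0.5695 5.0185 0.726 ]
-0.1465626955853374 [0.7205 5.7639 1.5153]
-0.14775834183311332 [0.0916 6.5068 1.843 ]
36.2
```

```bash
python3 - <<'E'
from h import *
move_l(w(0,-.136,.062),feed=.03);move_l(w(0,-.136,.15),feed=.12)
movep(w(-.02,0,.38),rot())
c=get_calibration("wrist");p,d=get_image("wrist");cv2.imwrite("pics/w3.png",p[:,:,::-1])
L=cloud("wrist",d,c);L[...,:2]=(L[...,:2]-t)@M
m=(L[...,2]>.085)&(L[...,2]<.105)&(abs(L[...,0])<.03)&(abs(L[...,1])<.2);print(L[m].min(0),L[m].max(0),observe()["time_s"])
E
```

```text
[-0.0105 -0.145   0.085 ] [ 0.0104 -0.1232  0.0975] 38.7417
```

View pics/w3.png

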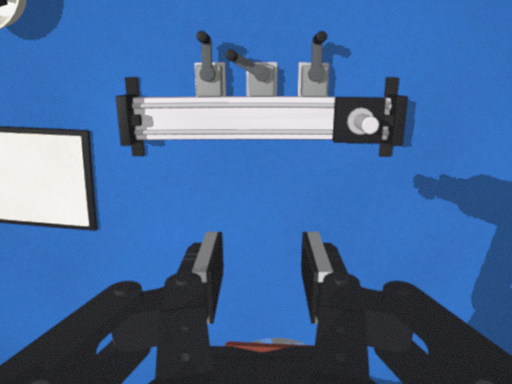

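The post (top at 370,125) is back at y ≈ -0.134, against the start stop. Lever 2 (peg at 232,56) is open, and pegs 1 and 3 at (320,37) and (204,37) are closed.

```bash
python3 -c "
from plant import *
print(job_done())"
```

```text
the job is handed in; nothing more can be done
None
```

The carriage stuck at lever 2, so I opened only that lever, ran the carriage to the far buffer and back to about 1 mm from the start end, left levers 1 and 3 closed, and handed the job in; no verdict came back.

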